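Show a filter frame to the inspection camera

TASK

Draw the tall filter frame straight up out of the slotted rack by its top edge and hold it up in the air in front of the inspection camera: upright, its flat face square to the lens, the middle of its white filter disc on the lens axis and 100 mm from the lens front. Finish while holding it still there; leave the short frames in their slots and everything else on the bench where it is, and do not touch the camera or its stand.

Things in the scene. Friction and masses are not known exactly. Their poses are not given: they have to be found in the camera images.
- sample_centre (a point): Tall filter frame: flat aluminium plate 64 mm wide, 8 thick, 120 tall, on edge in a slot, standing well above the other frames, with a 47 mm white filter disc in the middle of both (identical) faces. Point: centre of plate and disc, 60 mm above its foot, 60 below its top edge. x along its width, y along its thickness (square to the faces), z up. About 0.13 kg. Grip the bare top 33 mm.
- rack: Black rack fixed to the bench, 83 (x) by 156 (y) by 55 mm high; origin at the centre of its underside, z up. Five slots in a row along y, 28 mm apart, middle one at y = 0, each 11 mm wide, frames' faces square to y. Floor 8 mm above the bench; guides at the side edges reach 55 mm above it: a frame is free once its foot is above that. Four slots hold a frame, in any order.
- focus (a point): Where the middle of the filter disc must be: on the axis of the inspection camera's lens, 100 mm in front of the lens front. x points from here straight to the lens (level), z up. The camera's height on its column differs from run to run (this point is 170 to 230 mm above the bench).
- stand: Camera stand, fixed to the bench. Origin on the bench straight below the focus point; x points to the camera: lens front at x = 100 mm, dark base 150 mm wide from x = 140 to 270, column 28 mm thick, 316 high at x = 235. It carries the camera: a level grey box with black lens and a white ring light, 60 mm across, round the lens front; it reaches 30 mm above and below the lens axis.
- sample: The tall frame again, its origin at the centre of its foot; axes as above.
- short_a_centre (a point): Centre of a short filter frame (64 mm wide, 8 mm thick, 74 mm tall, so its top is 46 mm lower than the tall one's; same axes), standing in another slot; to be left there.
- short_b_centre (a point): Centre of a short filter frame (64 mm wide, 8 mm thick, 74 mm tall, so its top is 46 mm lower than the tall one's; same axes), standing in another slot; to be left there.
- short_c_centre (a point): Centre of a short filter frame (64 mm wide, 8 mm thick, 74 mm tall, so its top is 46 mm lower than the tall one's; same axes), standing in another slot; to be left there.
- petri_dish: Bystander: closed petri dish, 64 mm across, 15 mm high; origin at its underside. Leave it alone.
- water_bottle: Bystander: clear water bottle, 64 mm across, 200 mm high; origin at its underside. Leave it alone.
- reagent_jar: Bystander: white jar, 64 mm across, 120 mm high; origin at its underside. Leave it alone.
- beaker: Bystander: clear plastic beaker, 90 mm across, 130 mm high; origin at its underside. Leave it alone.
- pen: Bystander: steel pen lying on the bench, about 150 mm long, 10 mm thick; origin at its underside. Leave it alone.
- parts_box: Bystander: small carton, 90 by 60 by 30 mm; origin at its underside. Leave it alone.
- weight: Bystander: brass weight, 28 mm across, 30 mm high; origin at its underside. Leave it alone.
There are look-alikes about, which are no part of the job. What is shaped like the sample but brown or turquoise is not meant.

How it is judged:
On the way:
1. the tall frame has been drawn up out of the rack, clear of its slot, upright in the fingers (z of sample_centre in the frame of rack above 0.12 m and angle between sample_centre's own z axis and vertical below 0.3 rad and contact force between the fingers and sample above 1 N), for 0.1 s.
At the end, for the whole second after the job is handed in: The tall frame is held still in the fingers, its centre within 15 mm of the focus point in each direction, upright within 8 degrees, face square to the lens axis within 9 degrees (either face), touching neither rack nor camera stand; the short frames still upright in their slots (within 15 mm) (x of sample_centre in the frame of focus between -0.015 and 0.015 m and y of sample_centre in the frame of focus between -0.015 and 0.015 m and z of sample_centre in the frame of focus between -0.015 and 0.015 m and angle between sample_centre's own z axis and vertical below 0.15 rad and angle between the y axis of sample_centre and the x axis of focus, either way round below 0.17 rad and linear speed of sample below 0.02 m/s and angular speed of sample below 0.2 rad/s and contact force between the fingers and sample above 1 N and contact force between sample and rack below 0.1 N and contact force between sample and stand below 0.1 N and distance of each of short_a_centre, short_b_centre, short_c_centre from where it was at the start of the episode below 0.015 m and angle between each of short_a_centre, short_b_centre, short_c_centre's own z axis and vertical below 0.2 rad); the arm keeps its last pose, push and grip.
It fails at once if the camera or its stand is touched (more than 2 N) (contact force between stand and anything else above 2 N).
It fails at once if a short frame is pulled out or displaced by more than 25 mm (distance of any of short_a_centre, short_b_centre, short_c_centre from where it was at the start of the episode above 0.025 m).
It fails at once if a thing standing about on the bench is knocked away by more than 30 mm or tipped over (distance of any of petri_dish, water_bottle, reagent_jar, beaker, pen, parts_box, weight from where it was at the start of the episode above 0.03 m or angle between any of water_bottle, reagent_jar, beaker's own z axis and vertical above 0.5 rad).
It also fails if it takes over 38 s, if anything falls off the work surface, if the arm or the gripper's body presses on something with over 40 N, if the wrist force passes 120 N, or if a joint passes its speed limit or range.

ROBOT

A 6-joint arm with a two-finger parallel gripper is mounted at the origin on the work surface. World frame = base frame: x ahead of the robot, y to its left, z up, the work surface at z = 0. Lengths are in m, angles in rad, forces in N, time in s.
With the tool pointing down it reaches from about 0.35 to 0.85 m from the base axis. Payload 8.1 kg.
Tool frame: the origin (TCP) lies at the very end of the fingers, on their centre line; the grasp point (between the pads) lies robot.tcp_to_grasp behind it (robot.tcp_to_grasp is the distance from the TCP to the grasp point, in m); z points along the fingers, y is the line along which they close (so a half turn about z gives the same grasp; the last joint's range is limited). The gripper opens to 93 mm and grips with 3 to 60 N. Pads are 15 mm wide; open, the fingers measure 128 mm over their backs; the gripper's body (75 mm by 188 mm) begins 65 mm behind the grasp point.
Start: joints at [-1.29, 0.13, 1.488, -0, 1.523, -0.085], TCP at [0.215, -0.56, 0.219] pointing down, gripper open.
Joint ranges: [-2.96, 2.96], [-0.89, 2.26], [0.02, 2.5], [-1.34, 4.48], [0, 2.73], [-2.66, 2.66]. Speed limits (rad/s): [2.39, 2.39, 2.79, 3.14, 3.14, 3.14].

INTERFACE

Orientations are given as a rotation vector (axis times angle).
In Python, from plant import robot gives the robot as it stands. The module is installed in compiled form; this text tells all that it offers.
- The arm moves only by the shell command python3 -m pendant 'ROWS' [FORCE]. ROWS is JSON, a list that holds one entry, the list of rows, each a list of 5 numbers: the opening, from 0 (shut) to 1 (fully open), then the shift along the tool's x, y, z in cm, then the turn about the tool's z in degrees. In form: [[[fingers, x, y, z, roll], ...]]. A call has 1 to 8 rows; each row shifts and turns the commanded pose from where the row before left it, along the tool's axes as they then stand; what a row does not reach is not made up. A row lasts 1/10 s, in which the tool goes at most 50 mm and 8.59 degrees, less where a joint would pass 70% of its speed; a pose out of reach is approached as far as the arm can. A call is refused whole if a number of a shift passes 5 or a number of a turn 8.59, either way. A call with a gripper value outside its range is refused whole. The fingers move at their own pace and stop on an object; FORCE is the grip in N (left out, the last holds). Time passes only in rows, so rows that do not move let the fingers close. It gives the time, the measured TCP pose, the force, the opening and the grip force at its end, in the units of the state.
- robot.read_state(): the state, without advancing time (a new reading comes with each control period).
- robot.read_camera(name): name is "side" or "top" or "wrist"; returns a dict with "img" (384x512x3 uint8, blue, green, red), "K" (3x3 intrinsics, pixels), "pose" (4x4, takes a point from camera to world coordinates). Camera axes: x right, y up, looking along -z (the intrinsics and any distortion apply to the point x, -y, -z); pixel columns grow to the right and rows downward; lengths in m; the calibration is good to about 2 mm. A picture is of the moment at which its call begins. There is no depth.
- robot.close_job(): hands the job in; it is judged then, once.
The state is a dict: "t": time; "q": joint angles; "dq": joint speeds; "joint_torque": joint torques, N m; "tool_pos": TCP position; "orientation": TCP orientation; "force": force on the tool from outside, world axes, zero at the start; "wrist_torque": the same for the moment, N m; "opening": finger opening in m; "gripper_force": force on a finger pad.
Only numpy, scipy, OpenCV 4.12 (cv2) and the standard library are available. Lean on these libraries where they do the work, as an engineer would, in place of code of your own. Each camera call takes 0.05 s, during which the arm holds its last target. There are 200 camera calls.

## Working session

There is one attempt and no reset: what is moved stays moved. The work goes in short steps, Python scripts to look and compute and a shell command to move; the robot and the scene stay as the last step left them, time stands still between calls to the robot, and variables do not carry over. Pictures are saved under pics/ and viewed, at most 10 in all, crops included, and the job is handed in when it is done.

```bash
mkdir -p pics; cat > h.py <<'E'
import numpy as np, cv2
from plant import robot
def ray(c,u,v):
    d=np.linalg.inv(c["K"])@[u,v,1]; d=np.array([d[0],-d[1],-d[2]])
    return c["pose"][:3,3], c["pose"][:3,:3]@d
def onz(c,u,v,z):
    o,d=ray(c,u,v); return o+d*(z-o[2])/d[2]
def proj(c,p):
    q=np.linalg.inv(c["pose"])@np.r_[p,1]; k=c["K"]@[q[0],-q[1],-q[2]]; return k[:2]/k[2]
def cross(r1,r2):
    (a,d),(b,e)=r1,r2; s=np.linalg.lstsq(np.c_[d,-e],b-a,rcond=None)[0]
    p,q=a+d*s[0],b+e*s[1]; return (p+q)/2,np.linalg.norm(p-q)
E
python3 - <<'E'
from h import *
import pickle
cs={n:robot.read_camera(n) for n in("top","side")}
pickle.dump(cs,open("c0.pkl","wb"))
for n,c in cs.items():
    cv2.imwrite(f"pics/{n}0.png",cv2.resize(c["img"],(800,600))); print(n,c.keys(),c["K"].round(1).tolist(),c["pose"].round(3).tolist())
s=robot.read_state(); print(s["tool_pos"],s["orientation"],s["force"],robot.tcp_to_grasp)
E
```

```text
top dict_keys(['img', 'K', 'pose']) [[491.9, 0.0, 260.2], [0.0, 491.9, 188.5], [0.0, 0.0, 1.0]] [[0.007, 0.992, -0.125, 0.335], [-1.0, 0.007, 0.0, 0.01], [0.001, 0.125, 0.992, 1.839], [0.0, 0.0, 0.0, 1.0]]
side dict_keys(['img', 'K', 'pose']) [[420.2, 0.0, 260.6], [0.0, 420.2, 198.1], [0.0, 0.0, 1.0]] [[-0.949, 0.175, -0.261, 0.235], [-0.313, -0.469, 0.826, 1.029], [0.022, 0.866, 0.5, 0.726], [0.0, 0.0, 0.0, 1.0]]
[ 0.2144875  -0.5598112   0.21768166] [-3.08756885e+00 -5.71124181e-01  3.01075906e-04] [-0.5142724  -0.2821381  -0.58364153] 0.0188
```

View pics/top0.png

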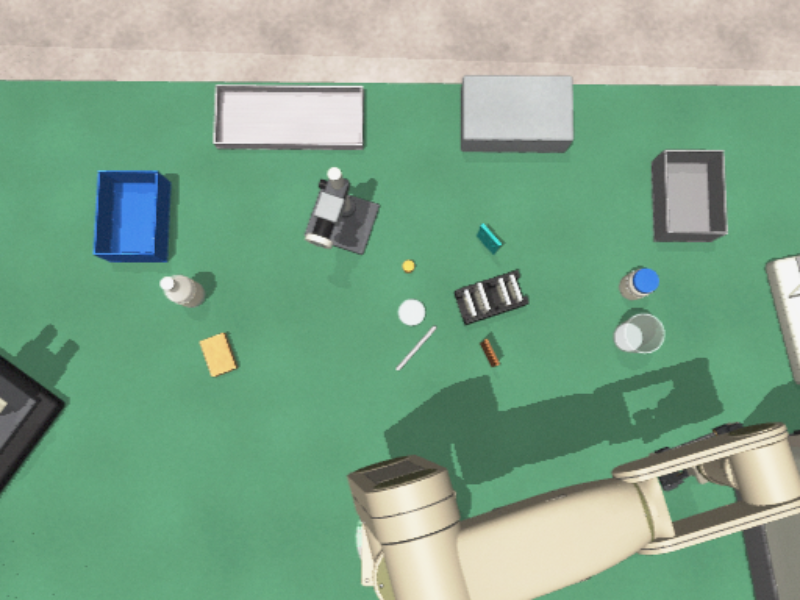

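View pics/side0.png

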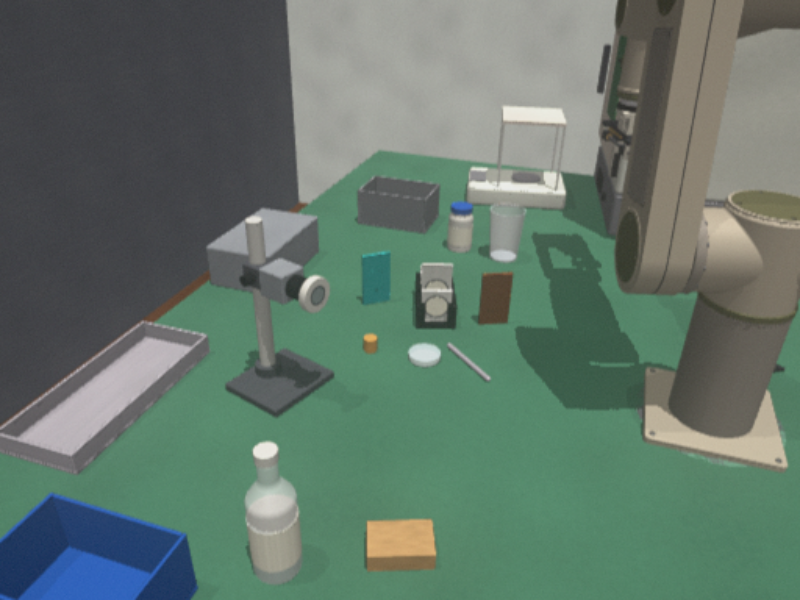

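The top view shows the rack at (490,297), the stand at (340,215), and brown and turquoise look-alikes at (490,350) and (490,238). In the side view the rack is at (436,295), with one plate standing higher than the rest. I'll enlarge the rack and the camera in both views.

```bash
python3 - <<'E'
from h import *
import pickle
cs=pickle.load(open("c0.pkl","rb"))
t,s=cs["top"]["img"],cs["side"]["img"]
# crops: top rack (u280-345,v165-213) x8 ; side rack ; top cam ; side cam
def cr(i,u,v,w,h,k): return cv2.resize(i[v:v+h,u:u+w],(w*k,h*k),interpolation=cv2.INTER_CUBIC)
A=cr(t,285,168,57,42,7);B=cr(s,258,160,57,42,7);C=cr(t,190,105,57,42,7);D=cr(s,152,135,66,49,6)[:294,:399]
D=cv2.resize(D,(399,294))
cv2.imwrite("pics/crops.png",np.vstack([np.hstack([A,B]),np.hstack([C,D])]))
E
```

```text
(no output)
```

View pics/crops.png

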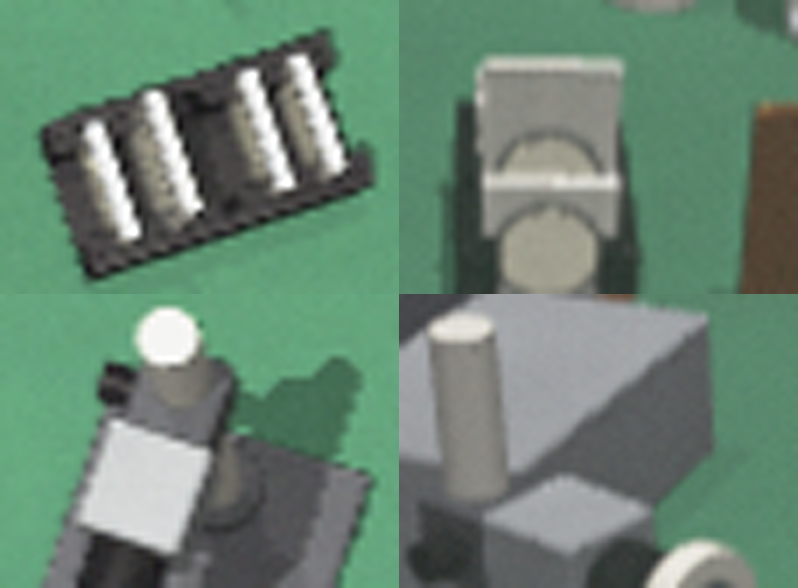

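The tall one is the second plate from the left in the top crop at about (168,158). It shows the most face, and in the side crop it stands well above its neighbour, grey aluminium with a white disc. The look-alikes outside the rack are brown and turquoise. Next I'll measure the plate, the rack and the stand.

```bash
python3 - <<'E'
from h import *
import pickle
cs=pickle.load(open("c0.pkl","rb")); T,S=cs["top"],cs["side"]
def p(o,u,v,k=7): return (o[0]+(u+.5)/k-.5,o[1]+(v+.5)/k-.5)
t=lambda u,v:p((285,168),u,v); s=lambda u,v:p((258,160),u-399,v); c=lambda u,v:p((190,105),u,v-294); d=lambda u,v:p((152,135),u-399,v-294,6.05)
print("rack corners z.055",[onz(T,*t(*q),.055).round(3)[:2].tolist() for q in((42,130),(333,32),(372,182),(92,278))])
for n,a,b in(("1",(95,125),(130,240)),("2",(153,92),(192,213)),("4",(248,72),(285,190)),("5",(298,57),(338,175))):
  for z in(.082,.128):
    A,B=onz(T,*t(*a),z),onz(T,*t(*b),z); print(n,z,A.round(3)[:2],B.round(3)[:2],"len",np.linalg.norm(A-B).round(3),"yaw",np.degrees(np.arctan2(*(A-B)[[1,0]])).round(1))
for a,b in(((153,92),(622,64)),((192,213),(480,64)),((153,92),(480,64)),((192,213),(622,64))):
  print("tri tall",cross(ray(T,*t(*a)),ray(S,*s(*b))))
print("side tall z.128",onz(S,*s(480,64),.128),onz(S,*s(622,64),.128))
print("column top", onz(T,*c(168,337),.316), onz(S,*d(463,328),.316), cross(ray(T,*c(168,337)),ray(S,*d(463,328))))
def cr(i,u,v,w,h,k): return cv2.resize(i[v:v+h,u:u+w],(w*k,h*k),interpolation=cv2.INTER_CUBIC)
cv2.imwrite("pics/ring.png",np.hstack([cr(T["img"],190,135,40,40,10),cr(S["img"],180,168,40,40,10)]))
E
```

```text
rack corners z.055 [[0.569, -0.102], [0.622, -0.255], [0.543, -0.274], [0.492, -0.128]]
1 0.082 [ 0.568 -0.128] [ 0.509 -0.146] len 0.062 yaw 16.7
1 0.128 [ 0.562 -0.124] [ 0.505 -0.142] len 0.06 yaw 16.7
2 0.082 [ 0.586 -0.158] [ 0.523 -0.178] len 0.066 yaw 17.5
2 0.128 [ 0.579 -0.153] [ 0.518 -0.173] len 0.064 yaw 17.5
4 0.082 [ 0.597 -0.207] [ 0.535 -0.225] len 0.064 yaw 16.8
4 0.128 [ 0.59  -0.201] [ 0.53  -0.219] len 0.062 yaw 16.8
5 0.082 [ 0.605 -0.233] [ 0.543 -0.253] len 0.064 yaw 18.1
5 0.128 [ 0.598 -0.226] [ 0.538 -0.246] len 0.063 yaw 18.1
tri tall (array([ 0.54654536, -0.15763105,  0.13676477]), np.float64(0.06320455045949358))
tri tall (array([ 0.55076019, -0.16575851,  0.12111248]), np.float64(0.06501890806037264))
tri tall (array([ 0.58023459, -0.1535542 ,  0.12580257]), np.float64(0.0013537167441406996))
tri tall (array([ 0.51813576, -0.1727171 ,  0.1280182 ]), np.float64(0.0003795582296238054))
side tall z.128 [ 0.57966585 -0.1492268   0.128     ] [ 0.51795109 -0.17275716  0.128     ]
column top [0.77539845 0.15901728 0.316     ] [0.77283428 0.16115614 0.316     ] (array([0.77504563, 0.15882431, 0.31496803]), np.float64(0.0013675040252977316))
```

View pics/ring.png

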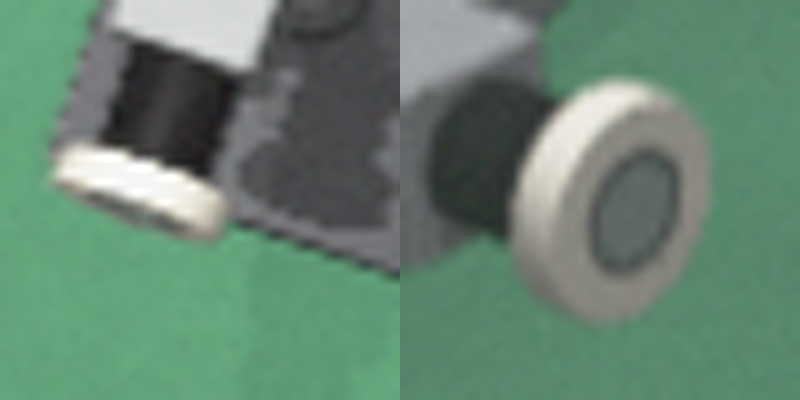

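The ring's front face is centred at about (139,211) in the left (top) crop and at about (236,213) inside the right (side) crop.

```bash
python3 - <<'E'
from h import *
import pickle
cs=pickle.load(open("c0.pkl","rb")); T,S=cs["top"],cs["side"]
f=lambda o,u,v:(o[0]+(u+.5)/10-.5,o[1]+(v+.5)/10-.5)
L,g=cross(ray(T,*f((190,135),139,211)),ray(S,*f((180,168),236,213)))
col=np.array([.7745,.1592]); v=col-L[:2]
print("lens",L,g,"dist to col (.135)",np.linalg.norm(v))
a=f((190,135),55,178),f((190,135),222,235)
A,B=[onz(T,*q,L[2]) for q in a]; print("ring width",np.linalg.norm(A-B),"ring normal yaw",np.degrees(np.arctan2(*(A-B)[[1,0]]))-90)
x=v/np.linalg.norm(v); yaw=np.degrees(np.arctan2(x[1],x[0])); F=L-.1*np.r_[x,0]
print("axis yaw",yaw,"focus",F)
# ring rim extremes in side view, against prediction
y=np.array([-x[1],x[0],0])
for r in(.03,):
  print("pred rim side (crop px)",[((proj(S,L+r*(np.cos(a)*y+np.sin(a)*np.array([0,0,1])))-(180,168))*10).round().tolist() for a in np.arange(4)*np.pi/2])
c=np.array([.549,-.1635]); w=np.radians(17.3); G=np.r_[c,.128]
from scipy.spatial.transform import Rotation as R
st=robot.read_state(); M=R.from_rotvec(st["orientation"]).as_matrix(); print("tool axes\n",M.round(3))
ty=np.degrees(np.arctan2(M[1,1],M[0,1]))
for n,psi in(("rack normal",107.3),("lens axis",yaw)): print(n,psi%180,"tool y yaw",ty)
print("delta tool frame cm to above frame", M.T@(np.r_[c,.218]-st["tool_pos"])*100)
E
```

```text
lens [0.64758507 0.19911924 0.2197037 ] 0.0016982228939907864 dist to col (.135) 0.13304489604957417
ring width 0.05939925975405136 ring normal yaw -18.63925885170387
axis yaw -17.46020914487592 focus [0.55219252 0.22912358 0.2197037 ]
pred rim side (crop px) [[144.0, 254.0], [222.0, 101.0], [309.0, 163.0], [234.0, 312.0]]
tool axes
 [[ 0.934  0.358 -0.   ]
 [ 0.358 -0.934  0.002]
 [ 0.    -0.002 -1.   ]]
rack normal 107.3 tool y yaw -69.04028779469785
lens axis 162.53979085512407 tool y yaw -69.04028779469785
delta tool frame cm to above frame [ 4.54143562e+01 -2.50429396e+01  1.46084871e-02]
```

```bash
cat > d.py <<'E'
import sys; from h import *
from scipy.spatial.transform import Rotation as R
x,y,z,psi=map(float,sys.argv[1:])
s=robot.read_state(); M=R.from_rotvec(s["orientation"]).as_matrix()
ty=np.degrees(np.arctan2(M[1,1],M[0,1]))
print("t",s["t"],"pos",s["tool_pos"].round(4),"open",s["opening"],"grip",s["gripper_force"],"F",np.round(s["force"],1))
print("go cm",(M.T@(np.array([x,y,z])-s["tool_pos"])*100).round(2),"then roll",-round(((psi-ty+90)%180)-90,2),"tilt",M[:,2].round(3))
E
python3 -m pendant '[[[1,3.5,-1.93,0,0],[1,3.8,-2.1,0,0],[1,3.8,-2.1,0,0],[1,3.8,-2.1,0,0],[1,3.8,-2.1,0,0],[1,3.8,-2.1,0,0],[1,3.8,-2.1,0,0],[1,3.8,-2.1,0,0]]]'
python3 d.py .549 -.1635 .218 107.3
```

```text
t: 0.9
tool_pos: [0.4369, -0.2957, 0.2183]
orientation: [-3.089, -0.571, 0.0]
force: [1.2, -0.3, 0.6]
opening: 0.0928
gripper_force: 0.0
t 0.9 pos [ 0.4369 -0.2957  0.2183] open 0.0927765446094717 grip 0.0 F [ 1.2 -0.3  0.6]
go cm [15.19 -8.34  0.03] then roll 3.65 tilt [-0.  0. -1.]
```

```bash
python3 -m pendant '[[[1,3.5,-1.9,0,0],[1,3.5,-1.9,0,0],[1,3.5,-1.9,0,0],[1,2,-1.1,0,0],[1,1,-0.55,0,0],[1,0,0,0,3.65],[1,0,0,0,0],[1,0,0,0,0]]]'
python3 d.py .549 -.1635 .218 107.3
python3 - <<'E'
from h import *
c=robot.read_camera("wrist"); i=c["img"].copy()
for p in((.549,-.1635,.128),(.580,-.154,.128),(.518,-.173,.128)): cv2.circle(i,tuple(int(a) for a in proj(c,np.array(p)).round()),3,(0,0,255),1)
cv2.imwrite("pics/w1.png",i)
E
```

```text
t: 1.7
tool_pos: [0.5356, -0.181, 0.2184]
orientation: [-3.106, -0.474, 0.001]
force: [-0.5, -0.5, -0.0]
opening: 0.0928
gripper_force: 0.0
t 1.7 pos [ 0.5356 -0.181   0.2184] open 0.09277269107378482 grip 0.0 F [-0.5 -0.5 -0. ]
go cm [ 1.81 -1.27  0.04] then roll 0.06 tilt [-0.001 -0.    -1.   ]
```

View pics/w1.png

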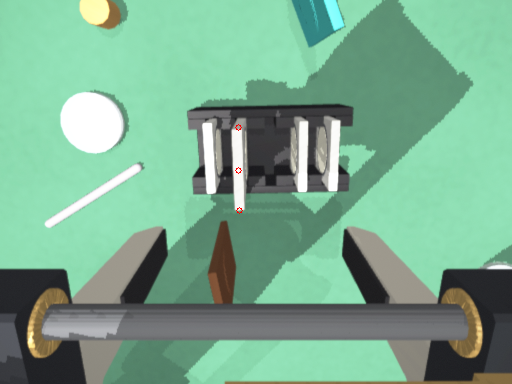

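The wrist view confirms the target: the second plate from the left, nearest the camera, has its top edge from (239,120) to (239,212). My marks are on it, about 3 mm off lengthwise.

```bash
python3 -m pendant '[[[1,1,-0.7,0,0],[1,0.95,-0.58,0,0],[1,0,0,1,0],[1,0,0,2,0],[1,0,0,2,0],[1,0,0,0,0],[1,0,0,0,0]]]'
python3 d.py .5505 -.163 .098 107.3
```

```text
t: 2.45
tool_pos: [0.5504, -0.1621, 0.1681]
orientation: [-3.105, -0.473, 0.002]
force: [-0.6, 0.5, 0.7]
opening: 0.0927
gripper_force: 0.0
t 2.45 pos [ 0.5504 -0.1621  0.1681] open 0.09267760369009762 grip 0.0 F [-0.6  0.5  0.7]
go cm [-0.01  0.1   7.  ] then roll 0.03 tilt [-0.002  0.001 -1.   ]
```

```bash
python3 -m pendant '[[[1,0,0.1,1.5,0],[1,0,0,2,0],[1,0,0,2,0],[1,0,0,1.5,0],[1,0,0,0,0],[1,0,0,0,0]]]'
python3 d.py .5505 -.163 .098 107.3
python3 -m pendant '[[[0.4,0,0,0,0],[0.2,0,0,0,0],[0,0,0,0,0],[0,0,0,0,0],[0,0,0,0,0],[0,0,0,0,0],[0,0,0,0,0],[0,0,0,0,0]]]' 35
```

```text
t: 3.05
tool_pos: [0.5513, -0.1634, 0.0989]
orientation: [3.106, 0.473, 0.0]
force: [-0.7, -0.3, -0.3]
opening: 0.0927
gripper_force: 0.0
t 3.05 pos [ 0.5513 -0.1634  0.0989] open 0.09267230668047831 grip 0.0 F [-0.7 -0.3 -0.3]
go cm [-0.06 -0.06  0.09] then roll 0.01 tilt [ 0. -0. -1.]
t: 3.85
tool_pos: [0.5511, -0.1633, 0.0986]
orientation: [-3.106, -0.473, 0.0]
force: [0.3, -1.3, 0.0]
opening: 0.0334
gripper_force: 0.0
```

```bash
python3 -m pendant '[[[0,0,0,0,0],[0,0,0,0,0],[0,0,0,0,0],[0,0,0,0,0],[0,0,0,0,0],[0,0,0,0,0]]]'
```

```text
t: 4.45
tool_pos: [0.5511, -0.1634, 0.0986]
orientation: [3.106, 0.473, -0.0]
force: [0.5, 0.0, -0.8]
opening: 0.0077
gripper_force: 35.0
```

Gripped at 8 mm opening with 35 N. Now lift straight up.

```bash
python3 -m pendant '[[[0,0,0,-0.5,0],[0,0,0,-1,0],[0,0,0,-1.5,0],[0,0,0,-1.5,0],[0,0,0,-1.5,0],[0,0,0,-1.5,0],[0,0,0,-1.5,0],[0,0,0,-1.5,0]]]'
python3 -m pendant '[[[0,0,0,-2,0],[0,0,0,-2,0],[0,0,0,-2,0],[0,0,0,-1,0],[0,0,0,-0.5,0],[0,0,0,0,0]]]'
python3 - <<'E'
from h import *
c=robot.read_camera("side"); cv2.imwrite("pics/s1.png",cv2.resize(c["img"][40:290,120:420],(720,600)))
E
python3 d.py .55 .23 .25 -17.8
```

```text
t: 5.25
tool_pos: [0.5512, -0.1634, 0.2052]
orientation: [3.106, 0.473, 0.001]
force: [0.5, -0.1, -2.4]
opening: 0.0076
gripper_force: 35.0
t: 5.85
tool_pos: [0.5513, -0.1634, 0.279]
orientation: [3.106, 0.473, 0.001]
force: [-0.0, -0.3, -1.0]
opening: 0.0077
gripper_force: 35.0
t 5.9 pos [ 0.551  -0.1633  0.2781] open 0.007549830475063202 grip 34.98792350292206 F [-0.2  0.6 -2.3]
go cm [ 11.61 -37.57   2.82] then roll -54.89 tilt [-0.001  0.    -1.   ]
```

View pics/s1.png

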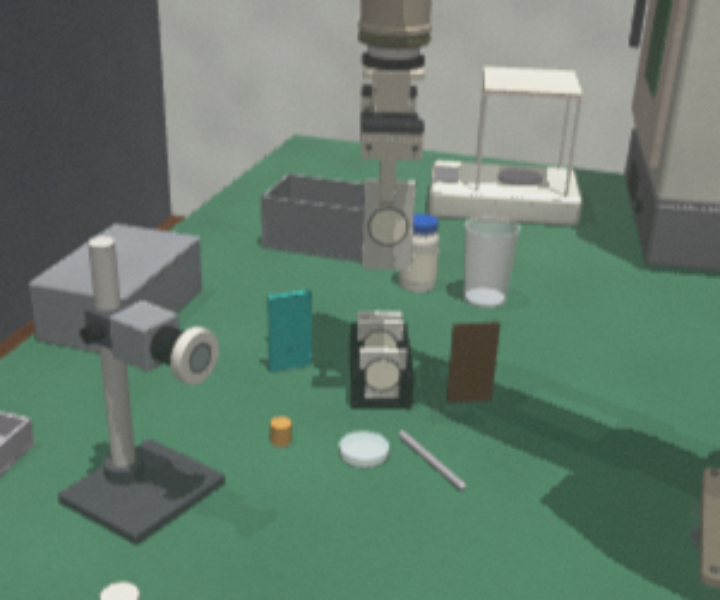

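Out of the rack, upright and with plenty of clearance (frame at (388,225) in the crop), and the short frames are undisturbed. I'll turn it here, then move sideways parallel to the lens face.

```bash
python3 -m pendant '[[[0,0,0,0,-3],[0,0,0,0,-6],[0,0,0,0,-7],[0,0,0,0,-7],[0,0,0,0,-7],[0,0,0,0,-7],[0,0,0,0,-7],[0,0,0,0,-6]]]'
python3 -m pendant '[[[0,0,0,0,-4],[0,0,0,0,-0.9],[0,0,0,0,0],[0,0,0,0,0]]]'
python3 d.py .548 .23 .25 -17.8
```

```text
t: 6.7
tool_pos: [0.5505, -0.1631, 0.2769]
orientation: [-2.609, -1.746, 0.002]
force: [0.2, 0.1, -1.6]
opening: 0.0079
gripper_force: 35.0
t: 7.1
tool_pos: [0.5509, -0.1633, 0.2781]
orientation: [-2.539, -1.849, 0.001]
force: [-0.6, -0.1, -1.1]
opening: 0.0079
gripper_force: 35.0
t 7.1 pos [ 0.5509 -0.1633  0.2781] open 0.007943969476202614 grip 34.987966418266296 F [-0.6 -0.1 -1.1]
go cm [ 37.34 -12.35   2.82] then roll -0.09 tilt [-0.001  0.    -1.   ]
```

```bash
python3 -m pendant '[[[0,1.5,-1,0,0],[0,3,-1.7,0,0],[0,3.5,-1.7,0,0],[0,3.5,-1.7,0,0],[0,3.5,-1.7,0,0],[0,3.5,-1.7,0,0],[0,3.5,-1.7,0,0],[0,3.5,-1.5,0,0]]]'
python3 -m pendant '[[[0,3,0,0.5,0],[0,3,0,1,0],[0,3,0,1,0],[0,2,0,0.3,0],[0,0.5,0,0,0],[0,0,0,0,0],[0,0,0,0,0]]]'
python3 d.py .5515 .23 .25 -17.8
```

```text
t: 7.9
tool_pos: [0.507, 0.1205, 0.2788]
orientation: [-2.539, -1.85, -0.001]
force: [0.7, -0.3, -1.9]
opening: 0.0078
gripper_force: 35.0
t: 8.6
tool_pos: [0.5431, 0.2273, 0.2511]
orientation: [2.538, 1.85, 0.0]
force: [-0.4, 0.2, -1.6]
opening: 0.0079
gripper_force: 35.0
t 8.6 pos [0.5431 0.2273 0.2511] open 0.007885549606348215 grip 34.987900257110596 F [-0.4  0.2 -1.6]
go cm [0.52 0.72 0.11] then roll -0.02 tilt [ 0. -0. -1.]
```

```bash
python3 -m pendant '[[[0,0.3,0.4,0.1,0],[0,0.2,0.3,0,0],[0,0,0,0,0],[0,0,0,0,0],[0,0,0,0,0]]]'
python3 d.py .5515 .23 .25 -17.8
python3 - <<'E'
from h import *
cs={n:robot.read_camera(n) for n in("top","side")}
import pickle; pickle.dump(cs,open("c1.pkl","wb"))
cr=lambda i,u,v:cv2.resize(i[v:v+75,u:u+50],(400,600),interpolation=cv2.INTER_CUBIC)
print(proj(cs["top"],np.array([.55,.23,.22])),proj(cs["side"],np.array([.55,.23,.22])))
a,b=proj(cs["top"],np.array([.6,.215,.22])),proj(cs["side"],np.array([.6,.215,.22]))
o=[int(a[0])-25,int(a[1])-37,int(b[0])-60,int(b[1])-45]; print(o)
T=cv2.resize(cs["top"]["img"][o[1]:o[1]+75,o[0]:o[0]+50],(400,600)); S=cv2.resize(cs["side"]["img"][o[3]:o[3]+90,o[2]:o[2]+120],(800,600),interpolation=cv2.INTER_CUBIC)
cv2.imwrite("pics/s2.png",S)
E
```

```text
t: 9.1
tool_pos: [0.5515, 0.2302, 0.2497]
orientation: [-2.539, -1.851, 0.0]
force: [0.3, 1.1, -1.6]
opening: 0.0074
gripper_force: 35.0
t 9.1 pos [0.5515 0.2302 0.2497] open 0.007382597233752677 grip 34.98801290988922 F [ 0.3  1.1 -1.6]
go cm [-0.02  0.01 -0.03] then roll -0.01 tilt [-0. -0. -1.]
[193.59526754 184.72562958] [234.90563005 201.52431907]
[173, 132, 157, 149]
```

View pics/s2.png

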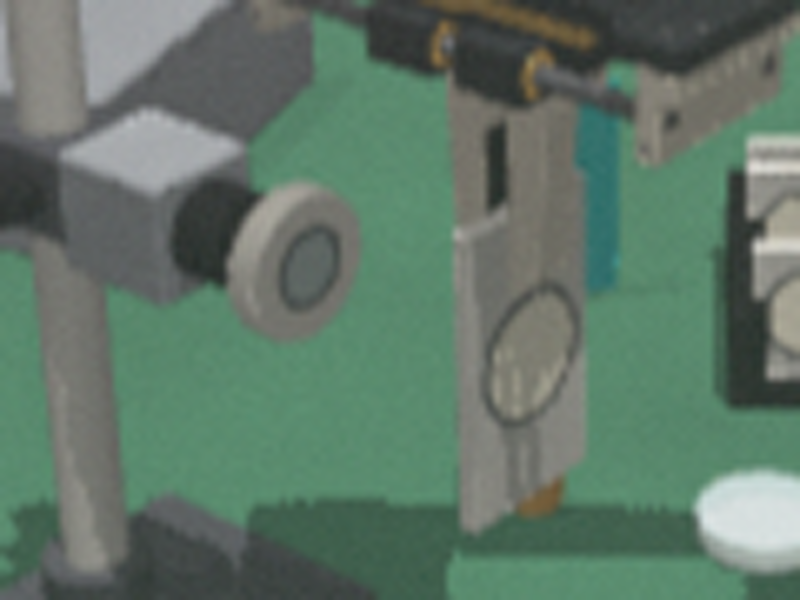

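The disc centre is at (532,353) in the crop, which is (236.5,201.7) in the full image. That is within about 1 px of the projection of the focus point, shifted 4 mm to the visible face. The frame is upright, parallel to the ring and clear of the stand, so I'm handing in.

```bash
python3 -c "
from plant import robot
print(robot.close_job())"
```

```text
the job is handed in; nothing more can be done
None
```

The job is handed in at about 9 s: the tall frame is held still and upright at the focus point, square to the lens, within about 1 px by my last side-camera check; the short frames are still in the rack, but no verdict was returned.

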